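Point out the worn bearing and its seat, then call for the spare

ROBOT

A 7-joint arm with a two-finger parallel gripper is mounted at the origin on the work surface. World frame = base frame: x ahead of the robot, y to its left, z up, the work surface at z = 0. Lengths are in m, angles in rad, forces in N, time in s.
With the tool pointing down it reaches from about 0.425 to 0.8 m from the base axis. Payload 8.3 kg.
Tool frame: the origin (TCP) lies between the finger pads, 19 mm behind the fingertips; this is the grasp point; z points along the fingers, y is the line along which they close (so a half turn about z gives the same grasp; the last joint's range is limited). The gripper opens to 85 mm and grips with 20 to 120 N. Pads are 22 mm wide; open, the fingers measure 114 mm over their backs; the gripper's body (76 mm by 85 mm) begins 54 mm behind the grasp point. The pads swing forward as they close: fully open they stand 13 mm farther back than shut.
Start: joints at [1.181, 0.383, 0.016, 1.37, -0.006, 1.388, -0.046], TCP at [0.201, -0.592, 0.25] pointing down, gripper open.
Joint ranges: [-2.95, 2.95], [-0.25, 2.06], [-1.52, 1.56], [0.18, 2.33], [-1.44, 4.58], [0.02, 2.06], [-3.01, 3.01]. Speed limits (rad/s): [2.39, 2.39, 3.01, 3.01, 3.14, 3.14, 3.14].

INTERFACE

Orientations are given as a unit quaternion [w, x, y, z].
In Python, from workcell import sensors, grab_frame, camera_model, robot gives the robot as it stands.
- The arm moves only by the tool play_rows, never from a script. Its argument "rows" is a list of rows, each an object with "slide": the shift along the tool's x, y, z in m, a list of three; "twist": the turn, a rotation vector about the tool's x, y, z in rad, a list of three; "claw": the closure, from 0 (fully open) to 1 (shut). A call has 1 to 20 rows; each row is the pose to reach, as a shift and turn from the pose commanded when the call began, along the tool's axes at that moment; what a row does not reach only later rows make up. A row lasts 1/12 s, in which the tool goes at most 41.7 mm and 7.16 degrees, less where a joint would pass 70% of its speed; a pose out of reach is approached as far as the arm can. A call with a gripper value outside its range is refused whole. The fingers move at their own pace and stop on an object; the grip force is fixed at half the most. Time passes only in rows, so rows that repeat a pose let the fingers close. It gives the time, the measured TCP pose, the force, the opening and the grip force at its end, in the units of the state.
- sensors.get_obs(): the state, without advancing time (a new reading comes with each control period).
- grab_frame(name): name is "scene" or "top"; returns the picture (480x640x3 uint8, blue, green, red); there is no depth.
- camera_model(name): a dict with "fx", "fy", "cx", "cy" (pixels), "R" (3x3) and "t" (3): a world point X has camera coordinates R X + t. Camera axes: x right, y down, z forward; pixel columns grow to the right and rows downward; lengths in m; the calibration is good to about 2 mm. A picture is of the moment at which its call begins. camera_model takes no time and is no camera call.
- robot.close_job(): hands the job in; it is judged then, once.
The state is a dict: "time": time; "joints": joint angles; "qd": joint speeds; "effort": joint torques, N m; "tool_pos": TCP position; "tcp_rot": TCP orientation; "ft_force": force on the tool from outside, world axes, zero at the start; "torque": the same for the moment, N m; "finger_gap": opening from 0.0 (shut) to 1.0 (fully open); "grasp_force": force on a finger pad.
Only numpy, scipy, OpenCV 4.12 (cv2) and the standard library are available. Lean on these libraries where they do the work, as an engineer would, in place of code of your own. Each camera call takes 0.05 s, during which the arm holds its last target. There are 200 camera calls.

TASK

Show the storeman which spare to bring: first point at the loose bearing with the red seal, holding the fingertips still straight above it and about two centimetres clear of it for two seconds, and then point in the same way at the empty bearing seat of the green rocker link. After that, push the yellow call lever all the way over, away from the robot, and leave it there. Do not touch, lift or move any bearing or the rocker link, do not bring the fingertips down over a loose blue-sealed bearing, and leave everything else on the bench where it is.

Things in the scene. Friction and masses are not known exactly. Their poses are not given: they have to be found in the camera images.
- bearing_red: the worn bearing, told by its RED seal ring (32 mm across) on top: loose steel ball bearing lying flat, 36 mm across, 12 mm high; origin at the centre of its underside, z up
- bearing_red_top (a point): centre of the top face of the red-sealed bearing (12 mm above its underside), z up: the first thing to point at
- bearing_blue1: good bearing with a blue seal ring: loose steel ball bearing lying flat, 36 mm across, 12 mm high; origin at the centre of its underside, z up
- bearing_blue2: another blue-sealed bearing, same size and origin
- bearing_blue3: another blue-sealed bearing, same size and origin
- rocker: green metal rocker link of a bicycle suspension, loose, lying flat at any yaw: a triangle of three round bosses 48 mm across and 16 mm high joined by 12 mm high bars. Two bosses, centred at (-40, +45) and (-40, -45) mm, hold blue-sealed bearings (their tops 17 mm high); the third, at (+55, 0) mm, is the empty seat. Origin at the middle of the underside, z up
- empty_seat (a point): centre of the mouth of the empty seat of the rocker link, level with the boss's rim 16 mm above the link's underside, z up: an open round hole 36 mm wide with a black bottom; the second thing to point at
- call_lever_base: grey block of the call switch, fixed, 70 (x) x 50 (y) x 25 mm high, its yaw within 0.5 rad of the robot's; origin at the centre of its underside. The lever turns about its y axis 22 mm above the origin: a steel rod 10 mm thick with a yellow ball 26 mm across, 80 mm from that axis. The push goes along the block's +x, roughly away from the robot
- call_lever_tip (a point): centre of the yellow ball of the call lever; about 92 mm above the block's underside when the lever leans (at either end), 102 mm when upright
- call_lever (a joint): angle of the call lever, rad: 0 = leaning 0.5 rad to the block's -x (towards the robot), 0.5 = upright, 1.0 = fully over to the block's +x, against its stop. It starts between 0 and 0.2. Light friction (about 1 N at the ball), no spring: it stays where it is left
- shock: bystander: black shock absorber, loose, on two wooden feet, lying along its y, about 245 mm long, 110 mm wide, 60 mm high; origin on the sheet below its axis, near mid-length
- mug: bystander: white mug, 80 mm across, 95 mm high, handle to its +y; origin at the centre of its underside
- spray_can: bystander: upright can, 60 mm across, 140 mm high; origin at the centre of its underside
- bush0: bystander: small black flanged bush standing upright, 28 mm across the flange, 30 mm high; origin at the centre of its underside
- bush1: bystander: another such bush
- screwdriver: bystander: red-handled screwdriver lying along its x, under 40 mm high; its handle points to its -x; origin under the middle of it
Things that resemble listed ones, but are neither listed nor needed, are in the scene too. Of the things that look like the rocker, the smallest one is meant.

How it is judged:
By the outcome, as a careful person would: the job done as asked, in the order asked, and still so for the second after the job is handed in, with the robot touching nothing.
It also fails if it takes over 48 s, if anything falls off the work surface, if the arm or the gripper's body presses on something with over 40 N, if the wrist force passes 120 N, or if a joint passes its speed limit or range.

## Working session

There is one attempt and no reset: what is moved stays moved. The work goes in short steps, Python scripts to look and compute and a tool call to move; the robot and the scene stay as the last step left them, time stands still between calls to the robot, and variables do not carry over. Pictures are saved under pics/ and viewed, at most 10 in all, crops included, and the job is handed in when it is done.

Besides the shell and the picture viewer there is one more tool, called after "Call:" as name(argument=value, ...) on one line, values as JSON. play_rows: Moves the arm, as the interface text tells. Its arguments: {"type":"object","properties":{"rows":{"type":"array"}},"required":["rows"]}

```bash
mkdir -p pics; cat > h.py <<'E'
import numpy as np,cv2
from workcell import sensors,grab_frame,camera_model,robot
def ray(cam,u,v,z):
    m=camera_model(cam);R=np.array(m['R']);t=np.array(m['t'])
    d=R.T@np.array([(u-m['cx'])/m['fx'],(v-m['cy'])/m['fy'],1]);c=-R.T@t
    return c+d*(z-c[2])/d[2]
def proj(cam,X):
    m=camera_model(cam);p=np.array(m['R'])@np.array(X)+np.array(m['t'])
    return m['fx']*p[0]/p[2]+m['cx'],m['fy']*p[1]/p[2]+m['cy']
E
python3 - <<'E'
from h import *
for n in('top','scene'):
    cv2.imwrite(f'pics/{n}0.png',grab_frame(n)); m=camera_model(n); print(n,-np.array(m['R']).T@np.array(m['t']),m['fx'])
o=sensors.get_obs();print(o)
E
```

```text
top [ 0.36777971 -0.02140834  1.28302565] 561.4829828136692
scene [ 0.90060534 -0.56561269  1.01551923] 483.9702975251246
{'time': 0.1, 'joints': array([ 1.1811228 ,  0.38419237,  0.01635395,  1.37104366, -0.00633261,
        1.38816463, -0.04651925]), 'qd': array([ 0.00029656, -0.00257441,  0.00095777, -0.00215305,  0.00151051,
       -0.00175192,  0.00018422]), 'effort': array([ 3.60251601e-03, -6.29131651e+01,  8.47638622e-01, -3.72752345e+01,
        1.66953471e-02,  1.05041993e-02, -8.91073660e-05]), 'tool_pos': array([ 0.20054595, -0.5915206 ,  0.24905721]), 'tcp_rot': array([-8.69709168e-04,  9.86676966e-01,  1.62689245e-01, -1.36306529e-04]), 'ft_force': array([-0.4262989 ,  0.00833903, -1.05832475]), 'torque': array([-0.03141246,  0.02348828,  0.00396559]), 'grasp_force': 0.0, 'finger_gap': 1.0007080170080787}
```

View pics/top0.png

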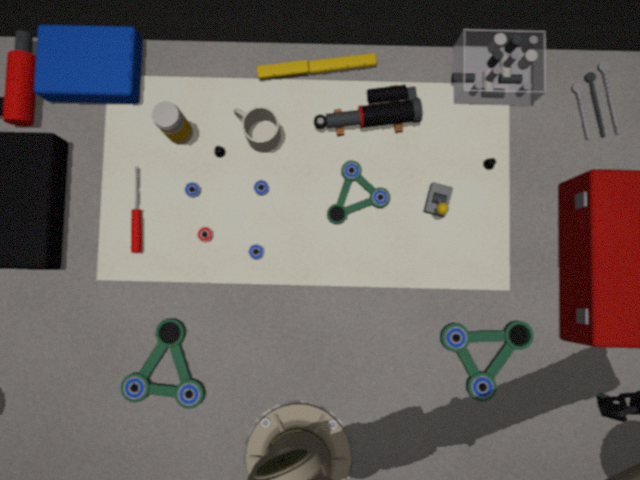

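View pics/scene0.png

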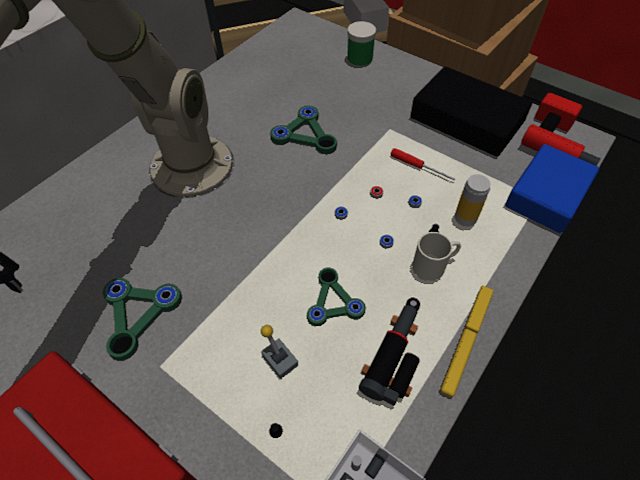

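The top view (up = +x, left = +y) shows one red-sealed bearing at (205,234) and blue ones at (193,190), (262,187) and (257,252). There are three rocker-like links: A on the sheet, with its black empty seat at (337,214); B at about (165,365); and C at about (485,355). A is clearly the smallest, so it fits. The lever ball is at (442,209) and its block at about (438,198). Next I measure these and confirm with a crop.

```bash
python3 - <<'E'
from h import *
im=cv2.imread('pics/top0.png');sc=cv2.imread('pics/scene0.png')
def blobs(im,lo,hi,box,amin=15):
    x0,y0,x1,y1=box
    h=cv2.cvtColor(im,cv2.COLOR_BGR2HSV)[y0:y1,x0:x1]
    m=cv2.inRange(h,lo,hi)
    n,l,s,c=cv2.connectedComponentsWithStats(m)
    return [(c[i]+[x0,y0],s[i]) for i in range(1,n) if s[i][4]>=amin]
def bc(s,b): return np.array([b[0]+s[0]+(s[2]-1)/2,b[1]+s[1]+(s[3]-1)/2])
def show(nm,cam,img,lo,hi,box,z,amin=15):
    for c,s in blobs(img,lo,hi,box,amin): print(nm,cam,c.round(1),s[2:],ray(cam,*c,z).round(4))
show('red','top',im,(0,120,90),(8,255,255),(190,220,220,250),.012)
show('red','scene',sc,(0,120,60),(8,255,255),(365,180,390,200),.012)
show('blue','top',im,(100,100,60),(125,255,255),(150,140,420,270),.015)
show('dark','top',im,(0,0,0),(180,255,45),(322,200,352,230),.008)
show('dark','scene',sc,(0,0,0),(180,255,45),(315,262,342,290),.008)
show('green','top',im,(50,80,40),(90,255,255),(320,150,400,230),.013,60)
show('ball','top',im,(18,140,80),(32,255,255),(425,195,460,220),.092)
show('ball','scene',sc,(18,140,80),(32,255,255),(255,318,280,345),.092)
h=cv2.cvtColor(im,cv2.COLOR_BGR2HSV)[175:225,415:465]
m=cv2.inRange(h,(0,0,0),(180,70,165)); cs,_=cv2.findContours(m,0,2)
k=max(cs,key=cv2.contourArea)+np.array([415,175]);r=cv2.minAreaRect(k);print(r)
P=[ray('top',*p,.025)[:2].round(4) for p in cv2.boxPoints(r)];print(P,np.mean(P,0))
for n,c in (('boss',(337,214)),('b1',(351,170)),('b2',(380,198))): print(n,ray('top',*c,.016).round(3))
a=cv2.resize(im[140:270,160:320],(480,390),interpolation=2);b=cv2.resize(im[140:270,320:400+20],(300,390),interpolation=2)
b2=cv2.resize(im[170:225,410:470],(300,275))
cv2.imwrite('pics/crop.png',np.hstack([a,b]))
E
```

```text
red top [204.8 234.1] [14 13 82] [0.4903 0.2248 0.012 ]
red scene [376.5 190.3] [12  9 42] [0.4885 0.2234 0.012 ]
blue top [351.3 170.1] [ 14  14 100] [ 0.6455 -0.1055  0.015 ]
blue top [260.9 187.5] [13 13 82] [0.6001 0.1002 0.015 ]
blue top [192.  189.4] [13 13 83] [0.5917 0.2575 0.015 ]
blue top [380.2 196.8] [ 15  14 101] [ 0.5854 -0.1724  0.015 ]
blue top [255.8 251.4] [13 14 84] [0.4534 0.1071 0.015 ]
dark top [336.5 213.4] [ 14  14 148] [ 0.5457 -0.074   0.008 ]
dark scene [327.7 275.2] [ 15  13 149] [ 0.54   -0.0728  0.008 ]
green top [352.3 198.2] [ 58  50 577] [ 0.5807 -0.1091  0.013 ]
ball top [441.8 208.1] [11 12 99] [ 0.551  -0.2954  0.092 ]
ball scene [266.4 330.2] [ 12  11 105] [ 0.5465 -0.296   0.092 ]
((437.1373596191406, 200.8782501220703), (24.736745834350586, 36.13804626464844), 14.743562698364258)
[array([ 0.5439, -0.263 ]), array([ 0.6243, -0.2831]), array([ 0.6112, -0.3374]), array([ 0.531, -0.317])] [ 0.5776   -0.300125]
boss [ 0.543 -0.075  0.016]
b1 [ 0.645 -0.105  0.016]
b2 [ 0.582 -0.172  0.016]
```

View pics/crop.png

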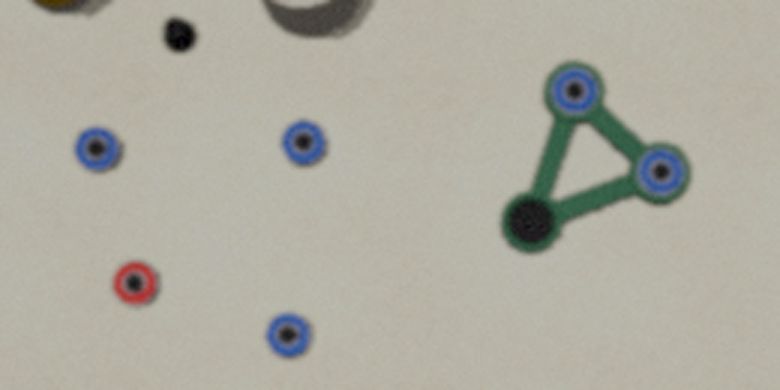

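The crop confirms it: there's a single red-sealed loose bearing, and the small rocker's lower-left boss is the black empty seat. I'm moving to the red bearing at height, with the gripper shut.

Call:
play_rows(rows=[{"slide": [0.41,-0.275,0],"twist": [0,0,0],"claw": 1},{"slide": [0.41,-0.275,0],"twist": [0,0,0],"claw": 1},{"slide": [0.41,-0.275,0],"twist": [0,0,0],"claw": 1},{"slide": [0.41,-0.275,0],"twist": [0,0,0],"claw": 1},{"slide": [0.41,-0.275,0],"twist": [0,0,0],"claw": 1},{"slide": [0.41,-0.275,0],"twist": [0,0,0],"claw": 1},{"slide": [0.41,-0.275,0],"twist": [0,0,0],"claw": 1},{"slide": [0.41,-0.275,0],"twist": [0,0,0],"claw": 1},{"slide": [0.41,-0.275,0],"twist": [0,0,0],"claw": 1},{"slide": [0.41,-0.275,0],"twist": [0,0,0],"claw": 1},{"slide": [0.41,-0.275,0],"twist": [0,0,0],"claw": 1},{"slide": [0.41,-0.275,0],"twist": [0,0,0],"claw": 1},{"slide": [0.41,-0.275,0],"twist": [0,0,0],"claw": 1},{"slide": [0.41,-0.275,0],"twist": [0,0,0],"claw": 1}])

```text
time: 1.27
tool_pos: [0.5017, -0.1971, 0.2495]
tcp_rot: [-0.001, 0.986, 0.165, -0.0]
ft_force: [-0.6, -1.1, 0.9]
finger_gap: 0.003
grasp_force: 0.0
```

Call:
play_rows(rows=[{"slide": [0.125,-0.402,0],"twist": [0,0,0],"claw": 1},{"slide": [0.125,-0.402,0],"twist": [0,0,0],"claw": 1},{"slide": [0.125,-0.402,0],"twist": [0,0,0],"claw": 1},{"slide": [0.125,-0.402,0],"twist": [0,0,0],"claw": 1},{"slide": [0.125,-0.402,0],"twist": [0,0,0],"claw": 1},{"slide": [0.125,-0.402,0],"twist": [0,0,0],"claw": 1},{"slide": [0.125,-0.402,0],"twist": [0,0,0],"claw": 1},{"slide": [0.125,-0.402,0],"twist": [0,0,0],"claw": 1},{"slide": [0.125,-0.402,0],"twist": [0,0,0],"claw": 1},{"slide": [0.125,-0.402,0],"twist": [0,0,0],"claw": 1},{"slide": [0.125,-0.402,0],"twist": [0,0,0],"claw": 1},{"slide": [0.125,-0.402,0],"twist": [0,0,0],"claw": 1},{"slide": [0.125,-0.402,0.13],"twist": [0,0,0],"claw": 1},{"slide": [0.125,-0.402,0.13],"twist": [0,0,0],"claw": 1},{"slide": [0.125,-0.402,0.13],"twist": [0,0,0],"claw": 1},{"slide": [0.125,-0.402,0.13],"twist": [0,0,0],"claw": 1},{"slide": [0.125,-0.402,0.13],"twist": [0,0,0],"claw": 1},{"slide": [0.125,-0.402,0.13],"twist": [0,0,0],"claw": 1}])

```text
time: 2.77
tool_pos: [0.4912, 0.2201, 0.1217]
tcp_rot: [0.0, 0.987, 0.162, 0.001]
ft_force: [-0.9, 1.5, 0.0]
finger_gap: -0.004
grasp_force: 0.0
```

```bash
python3 - <<'E'
from h import *
im=grab_frame('scene');o=sensors.get_obs();p=o['tool_pos'];print(p,o['tcp_rot'])
print('tip if 19mm',proj('scene',p-[0,0,.019]),'if 6mm',proj('scene',p-[0,0,.006]),'red',proj('scene',[.4895,.224,.012]))
c=im[90:240,300:450];cv2.imwrite('pics/s1.png',cv2.resize(c,(600,600),interpolation=2))
E
```

```text
[0.49173306 0.22090869 0.12266221] [-3.06451233e-04  9.86797463e-01  1.61949973e-01  1.69663182e-03]
tip if 19mm (np.float64(380.0362657857682), np.float64(167.9802510558137)) if 6mm (np.float64(380.48985864329956), np.float64(164.42568937030734)) red (np.float64(376.972794620539), np.float64(190.3784461461309))
```

View pics/s1.png

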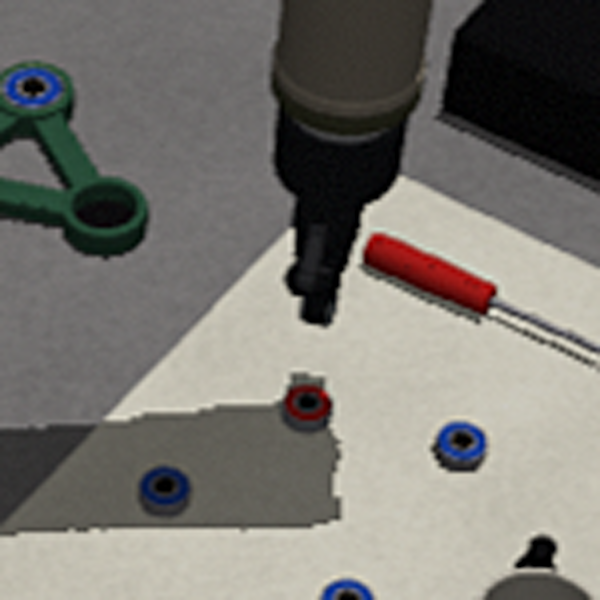

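The shut fingertips sit at about (379,170) px, which fits 19 mm below the TCP, above the red bearing at (377,190). I'll go down to 2 cm clear and hold.

Call:
play_rows(rows=[{"slide": [-0.001,-0.003,0.02],"twist": [0,0,0],"claw": 1},{"slide": [-0.001,-0.003,0.04],"twist": [0,0,0],"claw": 1},{"slide": [-0.001,-0.003,0.055],"twist": [0,0,0],"claw": 1},{"slide": [-0.001,-0.003,0.065],"twist": [0,0,0],"claw": 1},{"slide": [-0.001,-0.003,0.07],"twist": [0,0,0],"claw": 1},{"slide": [-0.001,-0.003,0.07],"twist": [0,0,0],"claw": 1},{"slide": [-0.001,-0.003,0.07],"twist": [0,0,0],"claw": 1},{"slide": [-0.001,-0.003,0.07],"twist": [0,0,0],"claw": 1}])

```text
time: 3.48
tool_pos: [0.489, 0.224, 0.0514]
tcp_rot: [-0.0, 0.987, 0.163, 0.001]
ft_force: [-1.0, 0.6, -0.1]
finger_gap: 0.002
grasp_force: 0.0
```

```bash
python3 - <<'E'
from h import *
im=grab_frame('scene');o=sensors.get_obs();p=o['tool_pos'];print(p,o['tcp_rot'])
print('tip',proj('scene',p-[0,0,.019]),'red',proj('scene',[.4895,.224,.012]))
c=im[130:230,320:420];cv2.imwrite('pics/s2.png',cv2.resize(c,(600,600),interpolation=2))
E
```

```text
[0.48888444 0.2239773  0.051281  ] [-2.44515578e-04  9.86681102e-01  1.62663226e-01  1.00870443e-03]
tip (np.float64(377.4075636153044), np.float64(185.31937865006842)) red (np.float64(376.972794620539), np.float64(190.3784461461309))
```

View pics/s2.png

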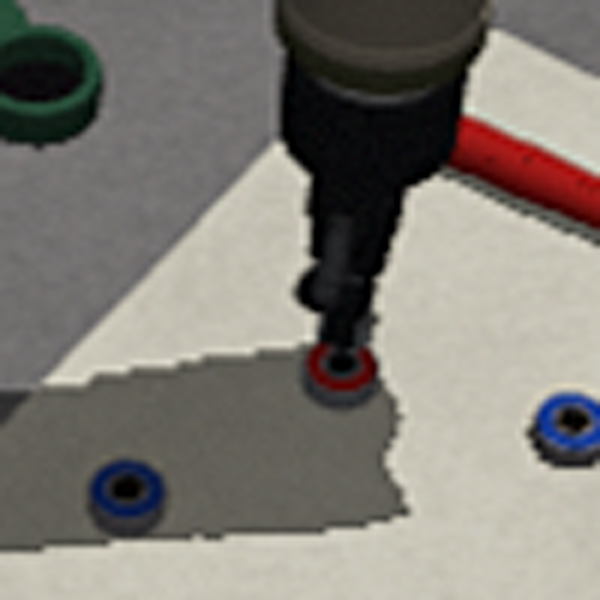

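The fingertips are straight above the red bearing, which is at about (377,191) px, and about 2 cm clear. Now I hold for more than two seconds.

Call:
play_rows(rows=[{"slide": [0,0,0],"twist": [0,0,0],"claw": 1},{"slide": [0,0,0],"twist": [0,0,0],"claw": 1},{"slide": [0,0,0],"twist": [0,0,0],"claw": 1},{"slide": [0,0,0],"twist": [0,0,0],"claw": 1},{"slide": [0,0,0],"twist": [0,0,0],"claw": 1},{"slide": [0,0,0],"twist": [0,0,0],"claw": 1},{"slide": [0,0,0],"twist": [0,0,0],"claw": 1},{"slide": [0,0,0],"twist": [0,0,0],"claw": 1},{"slide": [0,0,0],"twist": [0,0,0],"claw": 1},{"slide": [0,0,0],"twist": [0,0,0],"claw": 1},{"slide": [0,0,0],"twist": [0,0,0],"claw": 1},{"slide": [0,0,0],"twist": [0,0,0],"claw": 1},{"slide": [0,0,0],"twist": [0,0,0],"claw": 1},{"slide": [0,0,0],"twist": [0,0,0],"claw": 1}])

```text
time: 4.7
tool_pos: [0.4881, 0.2236, 0.05]
tcp_rot: [-0.0, 0.987, 0.163, 0.0]
ft_force: [0.2, 1.0, 0.6]
finger_gap: 0.004
grasp_force: 0.0
```

Call:
play_rows(rows=[{"slide": [0,0,0],"twist": [0,0,0],"claw": 1},{"slide": [0,0,0],"twist": [0,0,0],"claw": 1},{"slide": [0,0,0],"twist": [0,0,0],"claw": 1},{"slide": [0,0,0],"twist": [0,0,0],"claw": 1},{"slide": [0,0,0],"twist": [0,0,0],"claw": 1},{"slide": [0,0,0],"twist": [0,0,0],"claw": 1},{"slide": [0,0,0],"twist": [0,0,0],"claw": 1},{"slide": [0,0,0],"twist": [0,0,0],"claw": 1},{"slide": [0,0,0],"twist": [0,0,0],"claw": 1},{"slide": [0,0,0],"twist": [0,0,0],"claw": 1},{"slide": [0,0,0],"twist": [0,0,0],"claw": 1},{"slide": [0,0,0],"twist": [0,0,0],"claw": 1},{"slide": [0,0,0],"twist": [0,0,0],"claw": 1},{"slide": [0,0,0],"twist": [0,0,0],"claw": 1}])

```text
time: 5.87
tool_pos: [0.4881, 0.2236, 0.0501]
tcp_rot: [-0.0, 0.987, 0.163, 0.0]
ft_force: [-0.1, 0.3, -0.3]
finger_gap: 0.003
grasp_force: 0.0
```

Call:
play_rows(rows=[{"slide": [0,0,-0.04],"twist": [0,0,0],"claw": 1},{"slide": [0,0,-0.08],"twist": [0,0,0],"claw": 1},{"slide": [0,0,-0.12],"twist": [0,0,0],"claw": 1},{"slide": [0,0,-0.12],"twist": [0,0,0],"claw": 1},{"slide": [-0.043,0.3,-0.12],"twist": [0,0,0],"claw": 1},{"slide": [-0.043,0.3,-0.12],"twist": [0,0,0],"claw": 1},{"slide": [-0.043,0.3,-0.12],"twist": [0,0,0],"claw": 1},{"slide": [-0.043,0.3,-0.12],"twist": [0,0,0],"claw": 1},{"slide": [-0.043,0.3,-0.12],"twist": [0,0,0],"claw": 1},{"slide": [-0.043,0.3,-0.12],"twist": [0,0,0],"claw": 1},{"slide": [-0.043,0.3,-0.12],"twist": [0,0,0],"claw": 1},{"slide": [-0.043,0.3,-0.12],"twist": [0,0,0],"claw": 1},{"slide": [-0.043,0.3,-0.12],"twist": [0,0,0],"claw": 1},{"slide": [-0.043,0.3,-0.12],"twist": [0,0,0],"claw": 1},{"slide": [-0.043,0.3,-0.12],"twist": [0,0,0],"claw": 1},{"slide": [-0.043,0.3,-0.09],"twist": [0,0,0],"claw": 1},{"slide": [-0.043,0.3,-0.06],"twist": [0,0,0],"claw": 1},{"slide": [-0.043,0.3,-0.04],"twist": [0,0,0],"claw": 1},{"slide": [-0.043,0.3,-0.04],"twist": [0,0,0],"claw": 1},{"slide": [-0.043,0.3,-0.04],"twist": [0,0,0],"claw": 1}])

```text
time: 7.53
tool_pos: [0.5431, -0.0726, 0.0897]
tcp_rot: [-0.001, 0.986, 0.164, -0.001]
ft_force: [-0.5, 0.5, -0.3]
finger_gap: -0.002
grasp_force: 0.0
```

```bash
python3 - <<'E'
from h import *
im=grab_frame('scene');o=sensors.get_obs();p=o['tool_pos'];print(p,o['tcp_rot'])
print('tip',proj('scene',p-[0,0,.019]),'seat',proj('scene',[.544,-.074,.016]))
c=im[200:330,250:380];cv2.imwrite('pics/s3.png',cv2.resize(c,(600,600),interpolation=2))
E
```

```text
[ 0.54415679 -0.07294152  0.0910135 ] [-1.98311699e-04  9.86500172e-01  1.63759625e-01  3.95164700e-04]
tip (np.float64(329.13088332620254), np.float64(261.8341849175483)) seat (np.float64(328.73168910912557), np.float64(274.7053089561004))
```

View pics/s3.png

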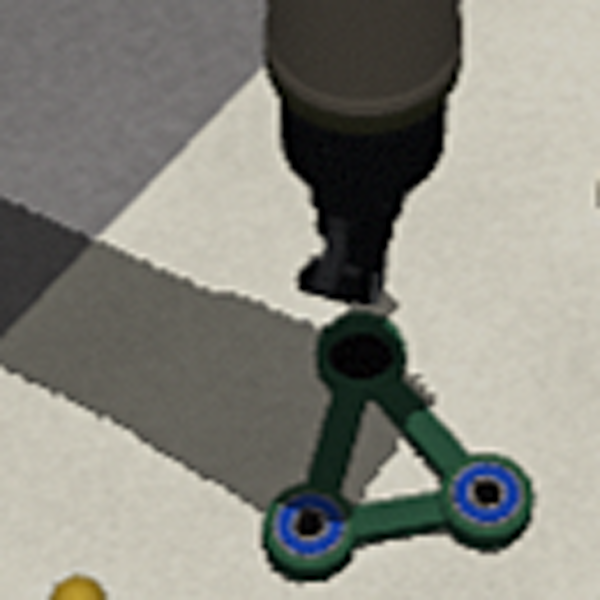

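The tips are over the seat mouth, which is at about (328,276) px. I'll descend to 2 cm clear and hold.

Call:
play_rows(rows=[{"slide": [0,0,0.015],"twist": [0,0,0],"claw": 1},{"slide": [0,0,0.025],"twist": [0,0,0],"claw": 1},{"slide": [0,0,0.032],"twist": [0,0,0],"claw": 1},{"slide": [0,0,0.035],"twist": [0,0,0],"claw": 1},{"slide": [0,0,0.035],"twist": [0,0,0],"claw": 1},{"slide": [0,0,0.035],"twist": [0,0,0],"claw": 1},{"slide": [0,0,0.035],"twist": [0,0,0],"claw": 1},{"slide": [0,0,0.035],"twist": [0,0,0],"claw": 1},{"slide": [0,0,0.035],"twist": [0,0,0],"claw": 1},{"slide": [0,0,0.035],"twist": [0,0,0],"claw": 1},{"slide": [0,0,0.035],"twist": [0,0,0],"claw": 1},{"slide": [0,0,0.035],"twist": [0,0,0],"claw": 1},{"slide": [0,0,0.035],"twist": [0,0,0],"claw": 1},{"slide": [0,0,0.035],"twist": [0,0,0],"claw": 1},{"slide": [0,0,0.035],"twist": [0,0,0],"claw": 1},{"slide": [0,0,0.035],"twist": [0,0,0],"claw": 1},{"slide": [0,0,0.035],"twist": [0,0,0],"claw": 1},{"slide": [0,0,0.035],"twist": [0,0,0],"claw": 1},{"slide": [0,0,0.035],"twist": [0,0,0],"claw": 1},{"slide": [0,0,0.035],"twist": [0,0,0],"claw": 1}])

```text
time: 9.25
tool_pos: [0.5437, -0.0743, 0.055]
tcp_rot: [-0.0, 0.987, 0.163, 0.0]
ft_force: [0.2, -0.5, -0.5]
finger_gap: 0.003
grasp_force: 0.0
```

Call:
play_rows(rows=[{"slide": [0,0,0],"twist": [0,0,0],"claw": 1},{"slide": [0,0,0],"twist": [0,0,0],"claw": 1},{"slide": [0,0,0],"twist": [0,0,0],"claw": 1},{"slide": [0,0,0],"twist": [0,0,0],"claw": 1},{"slide": [0,0,0],"twist": [0,0,0],"claw": 1},{"slide": [0,0,0],"twist": [0,0,0],"claw": 1},{"slide": [0,0,0],"twist": [0,0,0],"claw": 1},{"slide": [0,0,0],"twist": [0,0,0],"claw": 1},{"slide": [0,0,0],"twist": [0,0,0],"claw": 1},{"slide": [0,0,0],"twist": [0,0,0],"claw": 1},{"slide": [0,0,0],"twist": [0,0,0],"claw": 1},{"slide": [0,0,0],"twist": [0,0,0],"claw": 1},{"slide": [0,0,0],"twist": [0,0,0],"claw": 1},{"slide": [0,0,0],"twist": [0,0,0],"claw": 1},{"slide": [0,0,0],"twist": [0,0,0],"claw": 1},{"slide": [0,0,0],"twist": [0,0,0],"claw": 1}])

```text
time: 10.58
tool_pos: [0.5437, -0.0743, 0.055]
tcp_rot: [-0.0, 0.987, 0.163, 0.0]
ft_force: [0.8, -1.2, 0.1]
finger_gap: 0.002
grasp_force: 0.0
```

Call:
play_rows(rows=[{"slide": [0,0,-0.04],"twist": [0,0,0],"claw": 1},{"slide": [0,0,-0.08],"twist": [0,0,0],"claw": 1},{"slide": [0,0,-0.12],"twist": [0,0,0],"claw": 1},{"slide": [0,0,-0.145],"twist": [0,0,0],"claw": 1},{"slide": [0,0,-0.145],"twist": [0,0,0],"claw": 1},{"slide": [-0.129,0.17,-0.145],"twist": [0,0,0.57],"claw": 1},{"slide": [-0.129,0.17,-0.145],"twist": [0,0,0.57],"claw": 1},{"slide": [-0.129,0.17,-0.145],"twist": [0,0,0.57],"claw": 1},{"slide": [-0.129,0.17,-0.145],"twist": [0,0,0.57],"claw": 1},{"slide": [-0.129,0.17,-0.145],"twist": [0,0,0.57],"claw": 1},{"slide": [-0.129,0.17,-0.145],"twist": [0,0,0.57],"claw": 1},{"slide": [-0.129,0.17,-0.145],"twist": [0,0,0.57],"claw": 1},{"slide": [-0.129,0.17,-0.145],"twist": [0,0,0.57],"claw": 1},{"slide": [-0.129,0.17,-0.145],"twist": [0,0,0.57],"claw": 1},{"slide": [-0.129,0.17,-0.11],"twist": [0,0,0.57],"claw": 1},{"slide": [-0.129,0.17,-0.075],"twist": [0,0,0.57],"claw": 1},{"slide": [-0.129,0.17,-0.04],"twist": [0,0,0.57],"claw": 1},{"slide": [-0.129,0.17,-0.04],"twist": [0,0,0.57],"claw": 1},{"slide": [-0.129,0.17,-0.04],"twist": [0,0,0.57],"claw": 1},{"slide": [-0.129,0.17,-0.04],"twist": [0,0,0.57],"claw": 1}])

```text
time: 12.25
tool_pos: [0.4776, -0.2763, 0.0969]
tcp_rot: [0.0, 0.993, -0.12, 0.001]
ft_force: [0.1, -0.6, 1.3]
finger_gap: 0.001
grasp_force: 0.0
```

```bash
python3 - <<'E'
from h import *
im=grab_frame('scene');o=sensors.get_obs();p=o['tool_pos'];print(p,o['tcp_rot'])
print('tip',proj('scene',p-[0,0,.019]))
c=im[260:400,190:330];cv2.imwrite('pics/s4.png',cv2.resize(c,(600,600),interpolation=2))
E
```

```text
[ 0.47791961 -0.27676959  0.09756705] [ 5.28645491e-04  9.92696470e-01 -1.20625040e-01  1.74311642e-03]
tip (np.float64(248.5840583171652), np.float64(308.8246168969751))
```

View pics/s4.png

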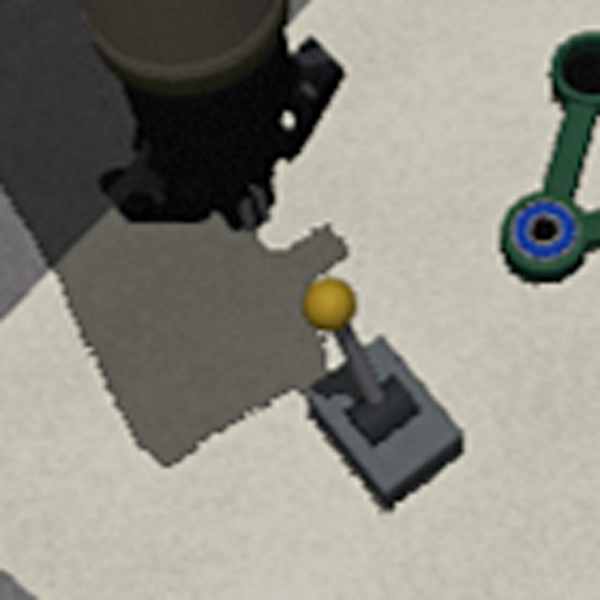

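The ball is at (267,331) px, with the fingers short of it on the robot side and the path clear. I'll take the block's axis from its top corners at (279,339), (298,361), (280,374) and (262,350).

```bash
python3 - <<'E'
from h import *
P=np.array([ray('scene',u,v,.025)[:2] for u,v in((279.1,339.3),(298.1,361.5),(280.5,374.3),(262.3,350.5))])
print(P.round(3),P.mean(0));d=P[1]-P[0]+P[2]-P[3];print('yaw',np.arctan2(d[1],d[0]),np.linalg.norm(d)/2)
E
```

```text
[[ 0.557 -0.276]
 [ 0.622 -0.291]
 [ 0.61  -0.335]
 [ 0.545 -0.318]] [ 0.58355822 -0.3050366 ]
yaw -0.24246306070173793 0.06702790977256239
```

Call:
play_rows(rows=[{"slide": [0.02,0,0],"twist": [0,0,0],"claw": 1},{"slide": [0.03,0,0],"twist": [0,0,0],"claw": 1},{"slide": [0.038,0,0],"twist": [0,0,0],"claw": 1},{"slide": [0.045,0,0],"twist": [0,0,0],"claw": 1},{"slide": [0.052,0,0],"twist": [0,0,0],"claw": 1},{"slide": [0.059,0,0],"twist": [0,0,0],"claw": 1},{"slide": [0.066,0,0],"twist": [0,0,0],"claw": 1},{"slide": [0.073,0,0],"twist": [0,0,0],"claw": 1},{"slide": [0.08,0,0],"twist": [0,0,0],"claw": 1},{"slide": [0.087,0,0],"twist": [0,0,0],"claw": 1},{"slide": [0.094,0,0],"twist": [0,0,0],"claw": 1},{"slide": [0.1,0,0],"twist": [0,0,0],"claw": 1},{"slide": [0.105,0,0],"twist": [0,0,0],"claw": 1},{"slide": [0.11,0,0],"twist": [0,0,0],"claw": 1},{"slide": [0.115,0,0],"twist": [0,0,0],"claw": 1},{"slide": [0.115,0,0],"twist": [0,0,0],"claw": 1}])

```text
time: 13.63
tool_pos: [0.5886, -0.3044, 0.0949]
tcp_rot: [-0.0, 0.993, -0.121, 0.0]
ft_force: [-0.4, 0.4, -0.1]
finger_gap: 0.001
grasp_force: 0.0
```

Call:
play_rows(rows=[{"slide": [0.003,0,0],"twist": [0,0,0],"claw": 1},{"slide": [0.006,0,0],"twist": [0,0,0],"claw": 1},{"slide": [0.006,0,0],"twist": [0,0,0],"claw": 1},{"slide": [0.006,0,0],"twist": [0,0,0],"claw": 1}])

```text
time: 13.97
tool_pos: [0.5937, -0.306, 0.0951]
tcp_rot: [0.0, 0.993, -0.121, 0.0]
ft_force: [-0.7, 0.3, 0.0]
finger_gap: -0.0
grasp_force: 0.0
```

```bash
python3 - <<'E'
from h import *
im=grab_frame('scene');o=sensors.get_obs();print(o['tool_pos'],o['ft_force'])
c=im[260:400,190:330];cv2.imwrite('pics/s5.png',cv2.resize(c,(600,600),interpolation=2))
u=np.array([.971,-.240])*.0384+[.5835,-.305]
print('ball if over',proj('scene',[*u,.092]))
E
```

```text
[ 0.593691   -0.30596093  0.09516911] [ 0.47623552  0.31356246 -0.56019441]
ball if over (np.float64(288.72323878710586), np.float64(357.4288309158986))
```

View pics/s5.png

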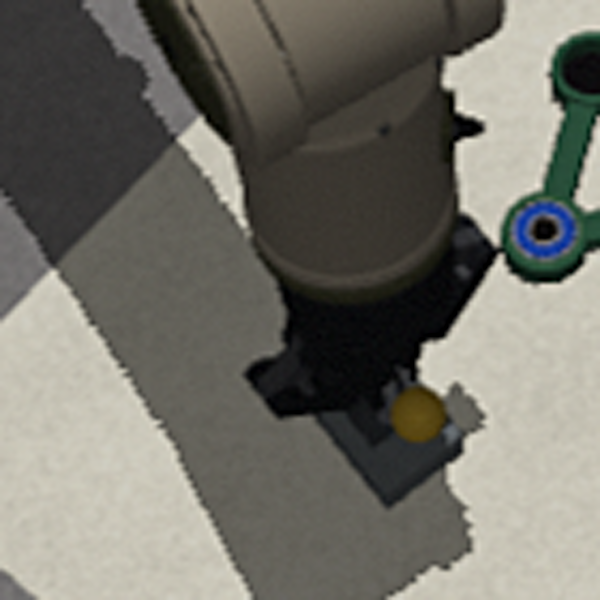

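The ball is now at (287,356.6) px against (288.7,357.4) predicted for fully over, and there's no stop force yet. I'll press on in small steps.

Call:
play_rows(rows=[{"slide": [0.002,0,0],"twist": [0,0,0],"claw": 1},{"slide": [0.004,0,0],"twist": [0,0,0],"claw": 1},{"slide": [0.004,0,0],"twist": [0,0,0],"claw": 1},{"slide": [0.004,0,0],"twist": [0,0,0],"claw": 1}])

```text
time: 14.35
tool_pos: [0.5958, -0.3066, 0.0948]
tcp_rot: [-0.0, 0.993, -0.121, -0.002]
ft_force: [-9.4, 1.9, 4.5]
finger_gap: -0.003
grasp_force: 4.7
```

Call:
play_rows(rows=[{"slide": [0.002,0,0],"twist": [0,0,0],"claw": 1},{"slide": [0.002,0,0],"twist": [0,0,0],"claw": 1},{"slide": [0.002,0,0],"twist": [0,0,0],"claw": 1}])

```text
time: 14.6
tool_pos: [0.5961, -0.3067, 0.0946]
tcp_rot: [-0.001, 0.993, -0.122, -0.004]
ft_force: [-15.8, 6.0, 9.4]
finger_gap: -0.001
grasp_force: 9.1
```

The TCP no longer advances while the force climbs, so the lever is on its stop. I'll back straight off along the push line, then rise.

Call:
play_rows(rows=[{"slide": [-0.01,0,0],"twist": [0,0,0],"claw": 1},{"slide": [-0.03,0,0],"twist": [0,0,0],"claw": 1},{"slide": [-0.06,0,0],"twist": [0,0,0],"claw": 1},{"slide": [-0.09,0,0],"twist": [0,0,0],"claw": 1},{"slide": [-0.12,0,0],"twist": [0,0,0],"claw": 1},{"slide": [-0.12,0,-0.04],"twist": [0,0,0],"claw": 1},{"slide": [-0.12,0,-0.08],"twist": [0,0,0],"claw": 1},{"slide": [-0.12,0,-0.12],"twist": [0,0,0],"claw": 1},{"slide": [-0.12,0,-0.12],"twist": [0,0,0],"claw": 1},{"slide": [-0.12,0,-0.12],"twist": [0,0,0],"claw": 1},{"slide": [-0.12,0,-0.12],"twist": [0,0,0],"claw": 1},{"slide": [-0.12,0,-0.12],"twist": [0,0,0],"claw": 1}])

```text
time: 15.6
tool_pos: [0.4823, -0.2782, 0.2138]
tcp_rot: [-0.0, 0.993, -0.121, -0.001]
ft_force: [0.2, 1.0, -1.1]
finger_gap: -0.001
grasp_force: 0.0
```

```bash
python3 - <<'E'
from h import *
im=grab_frame('scene');o=sensors.get_obs();print(o['time'],o['tool_pos'],o['ft_force'])
h=cv2.cvtColor(im,cv2.COLOR_BGR2HSV)[335:375,270:305]
M=cv2.moments(cv2.inRange(h,(18,140,80),(32,255,255)),True);print(M['m10']/M['m00']+270,M['m01']/M['m00']+335,M['m00'])
cv2.imwrite('pics/end.png',im)
E
```

```text
15.65 [ 0.48225219 -0.2781347   0.21353878] [0.13820489 0.17824537 0.46267892]
287.34166666666664 356.53333333333336 120.0
```

View pics/end.png

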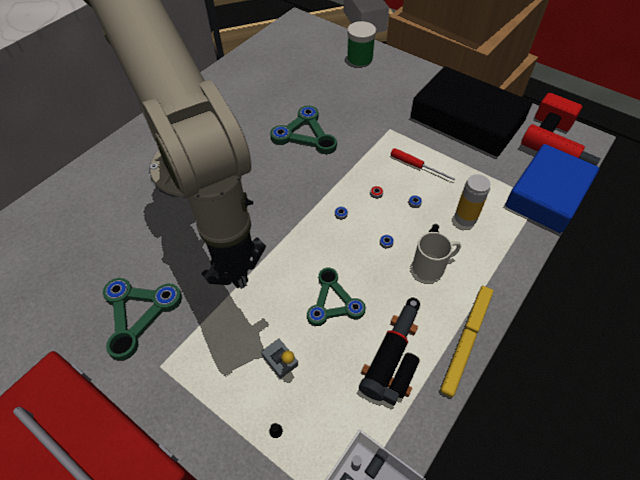

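The ball stands at (287,357) px, leaning fully away from the robot against its stop. The bearings, rocker and bystanders are where they were, and the arm is clear, so I'm handing in.

```bash
python3 -c "
from workcell import robot
print(robot.close_job())"
```

```text
the job is handed in; nothing more can be done
None
```

I pointed at the red-sealed bearing, then at the empty seat of the small green rocker link, each held for over two seconds about 2 cm clear, then pushed the yellow call lever over to its stop and handed the job in at about 16 s with nothing else visibly moved.

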